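# Make up a salvage batch on the spring scale

## Task

A red fan was left on the pan of the spring scale: first get it off the pan into the blue scrap bin beside it. Then slide whichever heatsinks are needed from the ledge onto the pan, without lifting them, until the needle comes to rest in the green. The tin stays standing on the pan, every heatsink ends standing wholly on the pan or still on the ledge, and the other things on the bench are left alone.

Things in the scene. Friction and masses are not known exactly. Their poses are not given: they have to be found in the camera images.
- scale: The weighing station, one piece fixed to the bench: a grey spring scale with a steel pan, a feed ledge on its +y side, a blue scrap bin on its -y side, a dial on its +x end. Origin on the bench under the pan's centre; all x, y, z ranges in these notes are in this frame, in mm.
- pan_mid (a point): Centre of the pan's top face; sinks with it. Flat steel plate, x -130 to 130, y -77 to 77, top at z 70 when empty, sinking level by 2.0 mm per 100 g on it (stop at 30). Open on the ledge and bin sides, 8 mm lips on the x ends.
- needle (a joint): Red needle on the white dial on top of the dial head, rad: 0 with the pan empty, growing clockwise from above, 0.30 rad per 100 g on the pan. The green sector runs from 2.43 to 2.67 (850 g at its middle, 2.55, where the needle points along the station's +x); black ticks every 0.5 rad from 0. It sways for about half a second after a load changes.
- fan_mid (a point): Centre of the red square cooling fan, 60 x 60 x 20, 80 g, lying flat on the bin side of the pan at the start.
- tin_mid (a point): Centre of the round steel tin with a green lid, 60 across and 50 high, standing on the bin side of the pan, beside the fan; closed, holding small heatsinks, between 240 and 500 g in all (not known beforehand).
- silver_mid (a point): Centre of the bare aluminium (silver) finned heatsink, a block 40 (x) by 44 (y) by 40 high, 100 g; stands on the ledge at the start, one of four in a row along the station's x, its own axes nearly along the station's.
- black_mid (a point): Centre of the black finned heatsink, a block 40 (x) by 50 (y) by 50 high, 150 g; stands on the ledge at the start, one of four in a row along the station's x, its own axes nearly along the station's.
- copper_mid (a point): Centre of the copper-red finned heatsink, a block 40 (x) by 40 (y) by 30 high, 200 g; stands on the ledge at the start, one of four in a row along the station's x, its own axes nearly along the station's.
- gold_mid (a point): Centre of the golden yellow finned heatsink, a block 40 (x) by 50 (y) by 34 high, 300 g; stands on the ledge at the start, one of four in a row along the station's x, its own axes nearly along the station's.
- driver: Bystander: screwdriver with an orange handle, lying loose on the bench beside the station.
- brush: Bystander: flat brush, lying loose on the bench beside the station.
- spray: Bystander: yellow spray can, 60 across, 170 high, standing loose on the bench beside the station.
- reel: Bystander: white reel, 64 across, 30 high, lying flat loose on the bench beside the station.
- loupe: Bystander: hand magnifier, white handle and black rim, lying loose on the bench beside the station.
- ledge_mid (a point): Centre of the top of the feed ledge: flat green board, x -130 to 130 (3 mm side lips), y 80 to 205, top at z 66. With the tin on it the pan lies lower than the ledge, by 1 to 13 mm up to the green.
- bin_mid (a point): Centre of the floor of the blue scrap bin: inside x -126 to 126, y -214 to -82, floor z 4, wall tops z 64, on the pan side z 34. Nothing stands between the pan's edge and the bin.
- dial_mid (a point): Centre of the white dial, 112 across, facing up, top of the grey dial head (x 142 to 258, y -70 to 70, z up to 75; the needle at z 78).
There are look-alikes about, which are no part of the job. Of the things that look like the part that bears tin_mid, the middle-sized one is meant.

How it is judged:
By the outcome, as a careful person would: the job done as asked, in the order asked, and still so for the second after the job is handed in, with the robot touching nothing.
It also fails if it takes over 61 s, if anything falls off the work surface, if the arm or the gripper's body presses on something with over 40 N, if the wrist force passes 120 N, or if a joint passes its speed limit or range.

## Robot

A 6-joint arm with a two-finger parallel gripper is mounted at the origin on the work surface. World frame = base frame: x ahead of the robot, y to its left, z up, the work surface at z = 0. Lengths are in m, angles in rad, forces in N, time in s.
With the tool pointing down it reaches from about 0.375 to 0.9 m from the base axis. Payload 3.1 kg.
Tool frame: the origin (TCP) lies midway between the tips of the shut fingers; the grasp point (between the pads) lies 19 mm behind it (manip.grasp_offset is the distance from the TCP to the grasp point, in m); z points along the fingers, y is the line along which they close (so a half turn about z gives the same grasp; the last joint's range is limited). The gripper opens to 85 mm and grips with 20 to 120 N. Pads are 22 mm wide; open, the fingers measure 114 mm over their backs; the gripper's body (76 mm by 85 mm) begins 54 mm behind the grasp point. The pads swing forward as they close: fully open they stand 13 mm farther back than shut.
Start: joints at [1.117, 0.527, 1.433, -0, 1.181, -0.178], TCP at [0.17, 0.602, 0.231] pointing down, gripper open.
Joint ranges: [-3.08, 3.08], [-0.75, 2.2], [0.22, 2.44], [-1.43, 4.57], [0, 2.65], [-2.85, 2.85]. Speed limits (rad/s): [2.79, 2.79, 3.14, 3.14, 3.14, 3.14].

## Interface

Orientations are given as a unit quaternion [x, y, z, w].
In Python, from station import sensors, cams, order, manip gives the robot as it stands.
- The arm moves only by the tool move_arm, never from a script. Its argument "targets" is a list of rows, each an object of numbers: "dx", "dy", "dz": the shift along the world's x, y, z normalised to -1 to 1, where 1 is 25 mm; "rx", "ry", "rz": the turn, a rotation vector about the world's x, y, z normalised to -1 to 1, where 1 is 30 degrees. A call has exactly 10 rows; each row shifts and turns the commanded pose from where the row before left it; what a row does not reach is not made up. A row lasts 1/8 s, in which the tool goes at most 62.5 mm and 10.7 degrees, less where a joint would pass 70% of its speed; a pose out of reach is approached as far as the arm can. A call with a number of a shift or a turn outside -1 to 1 is refused whole. A call with a gripper value outside its range is refused whole. "claw" is the opening in per cent of the stroke, from 0 (shut) to 100 (fully open), set as the call begins (left out, the last holds). The fingers move at their own pace and stop on an object; "newtons" is the grip in N (left out, the last holds). Time passes only in rows, so rows that do not move let the fingers close, or fill a call up. It gives the time, the measured TCP pose, the force, the opening and the grip force at its end, in the units of the state.
- sensors.sense(): the state, without advancing time (a new reading comes with each control period).
- cams.snapshot(name): name is "scene" or "top" or "wrist"; returns the picture (420x560x3 uint8, red, green, blue); there is no depth.
- cams.camera_model(name): a dict with "fx", "fy", "cx", "cy" (pixels), "extrinsics" (4x4, takes a point from world to camera coordinates). Camera axes: x right, y down, z forward; pixel columns grow to the right and rows downward; lengths in m; the calibration is good to about 2 mm. A picture is of the moment at which its call begins: read the wrist's pose just before it. camera_model takes no time and is no camera call; for the wrist camera it gives the pose at the moment of the call.
- order.sign_off(): hands the job in; it is judged then, once.
The state is a dict: "t": time; "q": joint angles; "qd": joint speeds; "tau": joint torques, N m; "tcp_pos": TCP position; "tool_rot": TCP orientation; "force": force on the tool from outside, world axes, zero at the start; "ft_torque": the same for the moment, N m; "finger_gap": opening from 0.0 (shut) to 1.0 (fully open); "gripper_force": force on a finger pad.
Only numpy, scipy, OpenCV 4.12 (cv2) and the standard library are available. Lean on these libraries where they do the work, as an engineer would, in place of code of your own. Each camera call takes 0.05 s, during which the arm holds its last target. There are 200 camera calls.

## Working session

There is one attempt and no reset: what is moved stays moved. The work goes in short steps, Python scripts to look and compute and a tool call to move; the robot and the scene stay as the last step left them, time stands still between calls to the robot, and variables do not carry over. Pictures are saved under pics/ and viewed, at most 10 in all, crops included, and the job is handed in when it is done.

Besides the shell and the picture viewer there is one more tool, called after "Request:" as name(argument=value, ...), one argument or row to a line, values as JSON. move_arm: Moves the arm, as the interface text tells. Scaled input: -1 to 1 covers 25 mm each way for a shift and 30 degrees each way for a turn. Its arguments: {"type":"object","properties":{"targets":{"type":"array"},"claw":{"type":"number"},"newtons":{"type":"number"}},"required":["targets"]}

```bash
mkdir -p pics; ls; python3 - <<'E'
from station import sensors,cams,order,manip
import cv2,numpy as np
for n in("scene","top"):
    im=cams.snapshot(n); cv2.imwrite(f"pics/{n}0.png",im[:,:,::-1]); 
    m=cams.camera_model(n); print(n,m["fx"],m["cx"],m["cy"]); print(np.round(m["extrinsics"],4).tolist())
s=sensors.sense(); print({k:np.round(v,3).tolist() for k,v in s.items()}, manip.grasp_offset)
E
```

```text
pics
scene 447.7322144688129 272.0247608785971 207.20605708381353
[[-0.5613, 0.8274, -0.0201, 0.3595], [0.6043, 0.3931, -0.6931, -0.2949], [-0.5655, -0.4011, -0.7206, 1.5394], [0.0, 0.0, 0.0, 1.0]]
top 486.45972672083985 277.2602982146738 212.27093390209404
[[-0.0005, -1.0, -0.0094, -0.04], [-0.9928, 0.0017, -0.1201, 0.5928], [0.1201, 0.0093, -0.9927, 1.235], [0.0, 0.0, 0.0, 1.0]]
{'t': 0.1, 'q': [1.117, 0.528, 1.434, 0.0, 1.181, -0.178], 'qd': [-0.001, -0.003, -0.003, 0.001, -0.001, 0.001], 'tau': [-0.0, -44.331, -17.859, -0.0, 0.004, 0.0], 'tcp_pos': [0.169, 0.601, 0.23], 'tool_rot': [0.137, 0.991, -0.001, -0.0], 'force': [0.114, 1.086, 0.441], 'ft_torque': [0.01, 0.017, 0.038], 'gripper_force': 0.0, 'finger_gap': 0.997} 0.0187
```

View pics/top0.png

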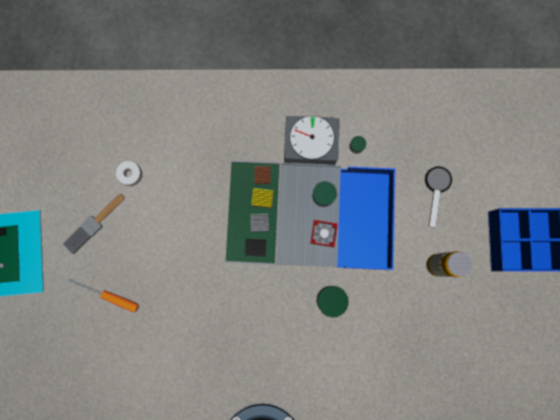

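View pics/scene0.png

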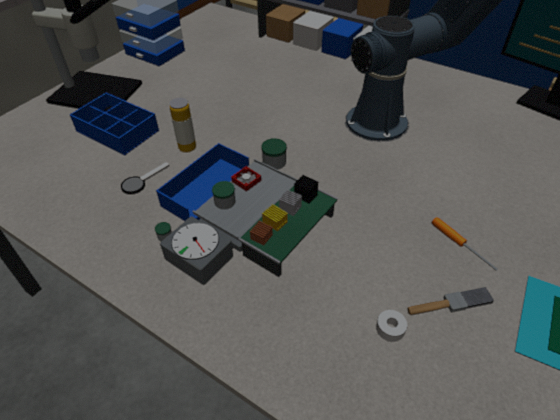

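The three green-lidded tins in the top view are (325,194) on the pan, (358,144) small and (333,301) large. The one on the pan is the middle-sized, so it is the one meant. I'll confirm that in an enlarged crop.

```bash
cat > h.py <<'E'
from station import sensors,cams,order,manip
import cv2,numpy as np
def px2w(n,u,v,z):
    m=cams.camera_model(n);E=np.array(m["extrinsics"]);R,t=E[:3,:3],E[:3,3]
    c=-R.T@t; d=R.T@np.array([(u-m["cx"])/m["fx"],(v-m["cy"])/m["fy"],1]); return c+d*(z-c[2])/d[2]
def crop(n,name,u0,v0,w,h,k):
    im=cams.snapshot(n)[:,:,::-1]; c=cv2.resize(im[v0:v0+h,u0:u0+w],None,fx=k,fy=k,interpolation=cv2.INTER_CUBIC)
    c=cv2.convertScaleAbs(c,alpha=1.4,beta=20)
    cv2.imwrite(f"pics/{name}.png",c); return im
E
python3 -c "
from h import *
im=crop('top','c1',220,108,184,145,4)
im=crop('top','c2',220,108,1,1,4)
"
python3 -c "
from h import *
im=crop('top','c1',215,108,190,216,1)
im=cv2.imread('pics/c1.png');im=cv2.resize(im[:170],None,fx=3.5,fy=3.5,interpolation=cv2.INTER_CUBIC)
cv2.imwrite('pics/c3.png',im)"
```

```text
(no output)
```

View pics/c3.png

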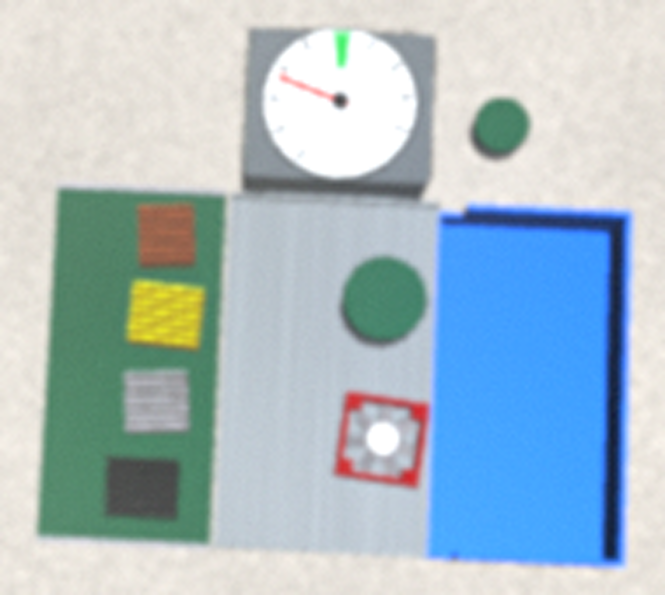

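The crop shows:
- **Needle:** tip at (281,76), dial centre (340,101).
- **Fan:** corners at (347,392), (428,403), (416,487) and (335,474).
- **Tin on the pan:** lid centre (384,299), 84 px across. The small look-alike is at (500,127), so the pan tin is the middle one.
- **Heatsinks:** copper (166,235), gold (166,314), silver (157,401), black (143,488).

```bash
cat >> h.py <<'E'
def cp(u,v,z,k=3.5,u0=215,v0=108,n='top'): return px2w(n,u/k+u0,v/k+v0,z/1000)
E
python3 - <<'E'
from h import *
L={'ledTL':(58,188,66,130,205),'ledBL':(38,535,66,-130,205),'ledTR':(226,196,66,130,80),'ledBR':(209,543,66,-130,80),'dial':(340,101,75,200,0),'binBR':(622,565,64,-130,-218),'binTR':(630,211,64,130,-218)}
W=np.array([cp(*v[:3])[:2]*1000 for v in L.values()]);S=np.array([v[3:] for v in L.values()],float)
Wc,Sc=W.mean(0),S.mean(0);H=(S-Sc).T@(W-Wc);a=np.arctan2(H[0,1]-H[1,0],H[0,0]+H[1,1])
R=np.array([[np.cos(a),-np.sin(a)],[np.sin(a),np.cos(a)]]);o=Wc-R@Sc
print('yaw',np.degrees(a),'o',o,'res',np.round(W-(S@R.T+o),1).tolist())
np.savez('st.npz',R=R,o=o,a=a)
for n,v in {'fan1':(347,392,81),'fan2':(428,403,81),'fan3':(416,487,81),'fan4':(335,474,81),'tin':(384,299,111),'cop':(166,235,96),'gold':(166,314,100),'sil':(157,401,106),'blk':(143,488,116)}.items():
    w=cp(*v)[:2]*1000;print(n,np.round(w),np.round(R.T@(w-o)))
d=R.T@(cp(281,76,78)-cp(340,101,78))[:2];print('needle',2.55-np.arctan2(d[1],d[0]))
a2=np.degrees;f=[cp(*p,81)[:2]*1000 for p in[(347,392),(428,403),(416,487),(335,474)]];print([ (np.round(f[(i+1)%4]-f[i],1).tolist()) for i in range(4)],np.mean(f,0))
E
```

```text
yaw -2.7496181008375937 o [ 583.72978769 -120.82692453] res [[-2.5, -0.6], [2.2, -1.4], [-2.9, 0.2], [2.4, 0.2], [0.1, -0.6], [0.8, 1.5], [-0.2, 0.6]]
fan1 [ 568. -134.] [-16. -14.]
fan2 [ 560. -192.] [-21. -72.]
fan3 [ 499. -182.] [-81. -65.]
fan4 [ 509. -125.] [-75.  -7.]
tin [ 630. -158.] [ 48. -35.]
cop [679.  -4.] [ 90. 121.]
gold [622.  -4.] [ 32. 118.]
sil [559.   2.] [-31. 121.]
blk [497.  11.] [-93. 127.]
needle 1.3458714661093791
[[-8.0, -57.9], [-60.1, 9.5], [9.3, 57.6], [58.8, -9.1]] [ 533.86212726 -157.97801682]
```

Request:
move_arm(
  targets=[
    {"dx":0.53,"dy":-1,"rz":-0.35},
    {"dx":0.53,"dy":-1,"rz":-0.35},
    {"dx":0.53,"dy":-1,"rz":-0.35},
    {"dx":0.53,"dy":-1,"rz":-0.35},
    {"dx":0.53,"dy":-1,"rz":-0.35},
    {"dx":0.53,"dy":-1,"rz":-0.35},
    {"dx":0.53,"dy":-1,"rz":-0.35},
    {"dx":0.53,"dy":-1,"rz":-0.115},
    {"dx":0.53,"dy":-1},
    {"dx":0.53,"dy":-1},
  ],
  claw=0,
)

```text
schema error: expected keys dx, dy, dz, rx, ry, rz
```

Request:
move_arm(
  targets=[
    {"dx":0.53,"dy":-1},
    {"dx":0.53,"dy":-1},
    {"dx":0.53,"dy":-1},
    {"dx":0.53,"dy":-1},
    {"dx":0.53,"dy":-1},
    {"dx":0.53,"dy":-1},
    {"dx":0.53,"dy":-1},
    {"dx":0.53,"dy":-1},
    {"dx":0.53,"dy":-1},
    {"dx":0.53,"dy":-1},
  ],
)

```text
schema error: expected keys dx, dy, dz, rx, ry, rz
```

Request:
move_arm(
  targets=[
    {"dx":0.53,"dy":-1},
    {"dx":0.53,"dy":-1},
    {"dx":0.53,"dy":-1},
    {"dx":0.53,"dy":-1},
    {"dx":0.53,"dy":-1},
    {"dx":0.53,"dy":-1},
    {"dx":0.53,"dy":-1},
    {"dx":0.53,"dy":-1},
    {},
    {},
  ],
)

```text
schema error: expected keys dx, dy, dz, rx, ry, rz
```

All six keys are needed in every row.

Request:
move_arm(
  targets=[
    {"dx":0.53,"dy":-1,"dz":0,"rx":0,"ry":0,"rz":-0.35},
    {"dx":0.53,"dy":-1,"dz":0,"rx":0,"ry":0,"rz":-0.35},
    {"dx":0.53,"dy":-1,"dz":0,"rx":0,"ry":0,"rz":-0.35},
    {"dx":0.53,"dy":-1,"dz":0,"rx":0,"ry":0,"rz":-0.35},
    {"dx":0.53,"dy":-1,"dz":0,"rx":0,"ry":0,"rz":-0.35},
    {"dx":0.53,"dy":-1,"dz":0,"rx":0,"ry":0,"rz":-0.35},
    {"dx":0.53,"dy":-1,"dz":0,"rx":0,"ry":0,"rz":-0.35},
    {"dx":0.53,"dy":-1,"dz":0,"rx":0,"ry":0,"rz":-0.115},
    {"dx":0.53,"dy":-1,"dz":0,"rx":0,"ry":0,"rz":0},
    {"dx":0.53,"dy":-1,"dz":0,"rx":0,"ry":0,"rz":0},
  ],
  claw=0,
)

```text
t: 1.5
tcp_pos: [0.3024, 0.3507, 0.2314]
tool_rot: [0.724, 0.69, 0.0, 0.0]
force: [0.1, 0.2, -0.0]
finger_gap: -0.0
gripper_force: 0.0
```

Request:
move_arm(
  targets=[
    {"dx":0.53,"dy":-1,"dz":0,"rx":0,"ry":0,"rz":0},
    {"dx":0.53,"dy":-1,"dz":0,"rx":0,"ry":0,"rz":0},
    {"dx":0.53,"dy":-1,"dz":0,"rx":0,"ry":0,"rz":0},
    {"dx":0.53,"dy":-1,"dz":0,"rx":0,"ry":0,"rz":0},
    {"dx":0.53,"dy":-1,"dz":0,"rx":0,"ry":0,"rz":0},
    {"dx":0.53,"dy":-1,"dz":0,"rx":0,"ry":0,"rz":0},
    {"dx":0.53,"dy":-1,"dz":0,"rx":0,"ry":0,"rz":0},
    {"dx":0.53,"dy":-1,"dz":0,"rx":0,"ry":0,"rz":0},
    {"dx":0.53,"dy":-1,"dz":0,"rx":0,"ry":0,"rz":0},
    {"dx":0.53,"dy":-1,"dz":0,"rx":0,"ry":0,"rz":0},
  ],
)

```text
t: 2.75
tcp_pos: [0.435, 0.1007, 0.2314]
tool_rot: [0.724, 0.69, 0.0, 0.0]
force: [0.5, 1.3, 0.5]
finger_gap: 0.0
gripper_force: 0.0
```

Request:
move_arm(
  targets=[
    {"dx":0.53,"dy":-1,"dz":0,"rx":0,"ry":0,"rz":0},
    {"dx":0.53,"dy":-1,"dz":0,"rx":0,"ry":0,"rz":0},
    {"dx":0.53,"dy":-1,"dz":0,"rx":0,"ry":0,"rz":0},
    {"dx":0.53,"dy":-1,"dz":0,"rx":0,"ry":0,"rz":0},
    {"dx":0.53,"dy":-1,"dz":0,"rx":0,"ry":0,"rz":0},
    {"dx":0.53,"dy":-1,"dz":0,"rx":0,"ry":0,"rz":0},
    {"dx":0.53,"dy":-1,"dz":0,"rx":0,"ry":0,"rz":0},
    {"dx":0.53,"dy":-1,"dz":0,"rx":0,"ry":0,"rz":0},
    {"dx":0,"dy":0,"dz":0,"rx":0,"ry":0,"rz":0},
    {"dx":0,"dy":0,"dz":0,"rx":0,"ry":0,"rz":0},
  ],
)

```text
t: 4.0
tcp_pos: [0.5398, -0.0978, 0.231]
tool_rot: [0.724, 0.69, -0.0, -0.001]
force: [0.1, -0.2, 0.0]
finger_gap: -0.0
gripper_force: 0.0
```

Request:
move_arm(
  targets=[
    {"dx":0,"dy":0,"dz":-1,"rx":0,"ry":0,"rz":0},
    {"dx":0,"dy":0,"dz":-1,"rx":0,"ry":0,"rz":0},
    {"dx":0,"dy":0,"dz":-1,"rx":0,"ry":0,"rz":0},
    {"dx":0,"dy":0,"dz":-1,"rx":0,"ry":0,"rz":0},
    {"dx":0,"dy":0,"dz":-1,"rx":0,"ry":0,"rz":0},
    {"dx":0,"dy":0,"dz":-1,"rx":0,"ry":0,"rz":0},
    {"dx":0,"dy":0,"dz":-0.52,"rx":0,"ry":0,"rz":0},
    {"dx":0,"dy":0,"dz":0,"rx":0,"ry":0,"rz":0},
    {"dx":0,"dy":0,"dz":0,"rx":0,"ry":0,"rz":0},
    {"dx":-0.02,"dy":-0.3,"dz":0,"rx":0,"ry":0,"rz":0},
  ],
)

```text
t: 5.25
tcp_pos: [0.5406, -0.1059, 0.0693]
tool_rot: [0.723, 0.691, 0.0, 0.001]
force: [0.7, 0.4, 0.1]
finger_gap: 0.001
gripper_force: 0.0
```

Request:
move_arm(
  targets=[
    {"dx":-0.02,"dy":-0.4,"dz":0,"rx":0,"ry":0,"rz":0},
    {"dx":-0.02,"dy":-0.4,"dz":0,"rx":0,"ry":0,"rz":0},
    {"dx":-0.02,"dy":-0.4,"dz":0,"rx":0,"ry":0,"rz":0},
    {"dx":-0.02,"dy":-0.4,"dz":0,"rx":0,"ry":0,"rz":0},
    {"dx":-0.02,"dy":-0.4,"dz":0,"rx":0,"ry":0,"rz":0},
    {"dx":-0.02,"dy":-0.4,"dz":0,"rx":0,"ry":0,"rz":0},
    {"dx":-0.02,"dy":-0.4,"dz":0,"rx":0,"ry":0,"rz":0},
    {"dx":-0.02,"dy":-0.4,"dz":0,"rx":0,"ry":0,"rz":0},
    {"dx":-0.02,"dy":-0.4,"dz":0,"rx":0,"ry":0,"rz":0},
    {"dx":-0.02,"dy":-0.4,"dz":0,"rx":0,"ry":0,"rz":0},
  ],
)

```text
t: 6.5
tcp_pos: [0.535, -0.2067, 0.0683]
tool_rot: [0.724, 0.69, -0.0, 0.0]
force: [0.4, -0.5, -0.6]
finger_gap: 0.004
gripper_force: 0.0
```

Request:
move_arm(
  targets=[
    {"dx":-0.02,"dy":-0.4,"dz":0,"rx":0,"ry":0,"rz":0},
    {"dx":-0.02,"dy":-0.4,"dz":0,"rx":0,"ry":0,"rz":0},
    {"dx":-0.02,"dy":-0.4,"dz":0,"rx":0,"ry":0,"rz":0},
    {"dx":0,"dy":0,"dz":0.5,"rx":0,"ry":0,"rz":0},
    {"dx":0,"dy":0,"dz":1,"rx":0,"ry":0,"rz":0},
    {"dx":0,"dy":0,"dz":1,"rx":0,"ry":0,"rz":0},
    {"dx":0,"dy":0,"dz":1,"rx":0,"ry":0,"rz":0},
    {"dx":0,"dy":0,"dz":1,"rx":0,"ry":0,"rz":0},
    {"dx":-0.5,"dy":0,"dz":1,"rx":0,"ry":0,"rz":0},
    {"dx":-0.5,"dy":0,"dz":1,"rx":0,"ry":0,"rz":0},
  ],
)

```text
t: 7.75
tcp_pos: [0.5082, -0.2354, 0.2324]
tool_rot: [0.723, 0.691, 0.0, 0.0]
force: [0.2, 0.6, -0.3]
finger_gap: 0.0
gripper_force: 0.0
```

```bash
python3 - <<'E'
from h import *
s=sensors.sense();print(s['t'],s['tcp_pos'])
a=cams.snapshot('top')[108:278,215:405,::-1];b=cams.snapshot('scene')[130:290,140:350,::-1]
f=lambda c,k:cv2.convertScaleAbs(cv2.resize(c,None,fx=k,fy=k,interpolation=cv2.INTER_CUBIC),alpha=1.4,beta=20)
A=f(a,3.5);B=f(b,2);cv2.imwrite('pics/t1.png',A[:,:]);cv2.imwrite('pics/s1.png',B)
E
```

```text
7.75 [ 0.5081708  -0.23536064  0.23242386]
```

View pics/t1.png

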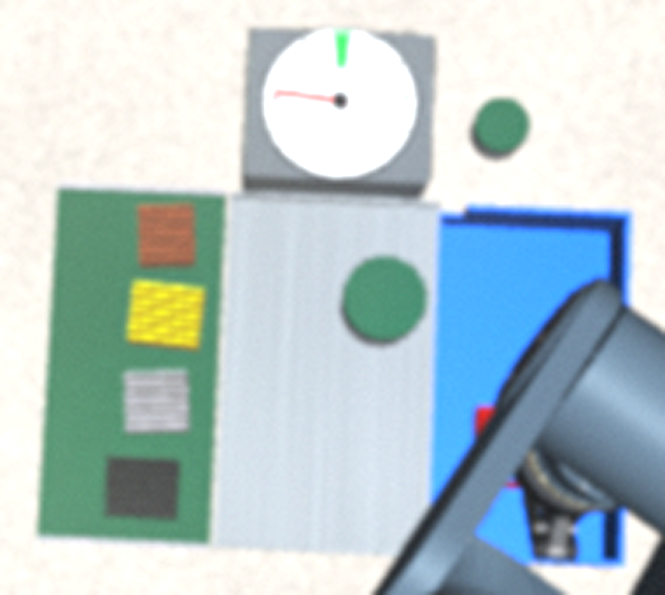

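The fan is in the bin, with red visible at (485,420) and (512,485). The tin still stands at (384,299). The needle tip is now near (277,95), about 1.05 to 1.1 rad, so the tin weighs about 350 to 370 g. That calls for about 500 g more: copper and gold. I'll move copper first.

Request:
move_arm(
  targets=[
    {"dx":0.63,"dy":1,"dz":0,"rx":0,"ry":0,"rz":0},
    {"dx":0.63,"dy":1,"dz":0,"rx":0,"ry":0,"rz":0},
    {"dx":0.63,"dy":1,"dz":0,"rx":0,"ry":0,"rz":0},
    {"dx":0.63,"dy":1,"dz":0,"rx":0,"ry":0,"rz":0},
    {"dx":0.63,"dy":1,"dz":0,"rx":0,"ry":0,"rz":0},
    {"dx":0.63,"dy":1,"dz":0,"rx":0,"ry":0,"rz":0},
    {"dx":0.63,"dy":1,"dz":0,"rx":0,"ry":0,"rz":0},
    {"dx":0.63,"dy":1,"dz":0,"rx":0,"ry":0,"rz":0},
    {"dx":0.63,"dy":1,"dz":0,"rx":0,"ry":0,"rz":0},
    {"dx":0.63,"dy":1,"dz":0,"rx":0,"ry":0,"rz":0},
  ],
)

```text
t: 9.1
tcp_pos: [0.6662, 0.0155, 0.2299]
tool_rot: [0.723, 0.69, -0.0, -0.001]
force: [0.5, 0.3, 0.5]
finger_gap: 0.001
gripper_force: 0.0
```

Request:
move_arm(
  targets=[
    {"dx":0.63,"dy":1,"dz":0,"rx":0,"ry":0,"rz":0},
    {"dx":0,"dy":0.1,"dz":-0.4,"rx":0,"ry":0,"rz":0},
    {"dx":0,"dy":0,"dz":-1,"rx":0,"ry":0,"rz":0},
    {"dx":0,"dy":0,"dz":-1,"rx":0,"ry":0,"rz":0},
    {"dx":0,"dy":0,"dz":-1,"rx":0,"ry":0,"rz":0},
    {"dx":0,"dy":0,"dz":-1,"rx":0,"ry":0,"rz":0},
    {"dx":0,"dy":0,"dz":-1,"rx":0,"ry":0,"rz":0},
    {"dx":0,"dy":0,"dz":-0.98,"rx":0,"ry":0,"rz":0},
    {"dx":0,"dy":0,"dz":0,"rx":0,"ry":0,"rz":0},
    {"dx":0,"dy":0,"dz":0,"rx":0,"ry":0,"rz":0},
  ],
)

```text
t: 10.35
tcp_pos: [0.6816, 0.0412, 0.0715]
tool_rot: [0.724, 0.69, -0.0, -0.0]
force: [0.7, -0.6, 0.5]
finger_gap: -0.001
gripper_force: 0.0
```

```bash
cat >> h.py <<'E'
def needle(im):
    "angle from reddish pixels inside the dial"
    c=(cp(340,101,78)); R=np.load('st.npz')['R']; 
    f=im.astype(float)[:,:,::-1]; P=[];w=[]
    for v in range(108,165):
        for u in range(285,340):
            d=R.T@(px2w('top',u,v,.078)-c)[:2]*1000
            r=f[v,u,0]-(f[v,u,1]+f[v,u,2])/2
            if 8<np.hypot(*d)<50 and r>25: P.append(np.arctan2(d[1],d[0]));w.append(r)
    return 2.55-np.average(P,weights=w),len(P)
E
python3 - <<'E'
from h import *
s=sensors.sense();print(s['t'],s['tcp_pos'],s['tool_rot'])
print(needle(cv2.imread('pics/top0.png')))
im=cams.snapshot('top')[:,:,::-1];cv2.imwrite('pics/top2.png',im);print(needle(im))
E
```

```text
10.35 [0.68155199 0.04118375 0.07152435] [ 7.23636918e-01  6.90180806e-01 -2.14960100e-04 -1.41126770e-04]Traceback (most recent call last):
  File "<stdin>", line 3, in <module>
  File "h.py", line 17, in needle
    d=R.T@(px2w('top',u,v,.078)-c)[:2]*1000
           ~~~~^^^^^^^^^^^^^^^^
  File "h.py", line 4, in px2w
    m=cams.camera_model(n);E=np.array(m["extrinsics"]);R,t=E[:3,:3],E[:3,3]
ValueError: time passes only in moves, steps and waits
```

```bash
sed -i 's/^def px2w/import functools\n@functools.lru_cache\ndef cm(n): return cams.camera_model(n)\ndef px2w/; s/m=cams.camera_model(n);E/m=cm(n);E/' h.py
python3 - <<'E'
from h import *
print(needle(cv2.imread('pics/top0.png')))
im=cams.snapshot('top')[:,:,::-1];cv2.imwrite('pics/top2.png',im);print(needle(im))
E
```

```text
(np.float64(1.3595249303336112), 40)
(np.float64(1.1400600284407705), 44)
```

Request:
move_arm(
  targets=[
    {"dx":-0.02,"dy":-0.37,"dz":0,"rx":0,"ry":0,"rz":0},
    {"dx":-0.02,"dy":-0.37,"dz":0,"rx":0,"ry":0,"rz":0},
    {"dx":-0.02,"dy":-0.37,"dz":0,"rx":0,"ry":0,"rz":0},
    {"dx":-0.02,"dy":-0.37,"dz":0,"rx":0,"ry":0,"rz":0},
    {"dx":-0.02,"dy":-0.37,"dz":0,"rx":0,"ry":0,"rz":0},
    {"dx":-0.02,"dy":-0.37,"dz":0,"rx":0,"ry":0,"rz":0},
    {"dx":-0.02,"dy":-0.37,"dz":0,"rx":0,"ry":0,"rz":0},
    {"dx":-0.02,"dy":-0.37,"dz":0,"rx":0,"ry":0,"rz":0},
    {"dx":-0.02,"dy":-0.37,"dz":0,"rx":0,"ry":0,"rz":0},
    {"dx":-0.02,"dy":-0.37,"dz":0,"rx":0,"ry":0,"rz":0},
  ],
)

```text
t: 11.65
tcp_pos: [0.6765, -0.0518, 0.071]
tool_rot: [0.724, 0.69, -0.0, -0.0]
force: [0.1, 1.2, -0.8]
finger_gap: -0.001
gripper_force: 0.5
```

Request:
move_arm(
  targets=[
    {"dx":0,"dy":0.4,"dz":0,"rx":0,"ry":0,"rz":0},
    {"dx":0,"dy":1,"dz":0,"rx":0,"ry":0,"rz":0},
    {"dx":0,"dy":1,"dz":0.2,"rx":0,"ry":0,"rz":0},
    {"dx":0,"dy":1,"dz":0.4,"rx":0,"ry":0,"rz":0},
    {"dx":-0.4,"dy":0.6,"dz":0.8,"rx":0,"ry":0,"rz":0},
    {"dx":-0.6,"dy":0,"dz":0.6,"rx":0,"ry":0,"rz":0},
    {"dx":-0.6,"dy":0,"dz":0,"rx":0,"ry":0,"rz":0},
    {"dx":-0.5,"dy":0,"dz":0,"rx":0,"ry":0,"rz":0},
    {"dx":0,"dy":0,"dz":0,"rx":0,"ry":0,"rz":0},
    {"dx":0,"dy":0,"dz":0,"rx":0,"ry":0,"rz":0},
  ],
)

```text
t: 12.9
tcp_pos: [0.6248, 0.0485, 0.1215]
tool_rot: [0.724, 0.69, 0.0, 0.0]
force: [0.3, -0.3, -0.4]
finger_gap: -0.0
gripper_force: 0.0
```

```bash
python3 - <<'E'
from h import *
s=sensors.sense();print(s['t'],s['tcp_pos'])
im=cams.snapshot('top')[:,:,::-1];cv2.imwrite('pics/top3.png',im);print(needle(im))
# green bias
R=np.load('st.npz')['R'];c=cp(340,101,78);f=im.astype(float);P=[];w=[]
for v in range(112,132):
  for u in range(300,325):
    g=f[v,u,1]-(f[v,u,0]+f[v,u,2])/2
    if g>40:
      d=R.T@(px2w('top',u,v,.075)-c)[:2];P.append(np.arctan2(d[1],d[0]));w.append(g)
print('green bias',np.average(P,weights=w),len(P))
# dial centre by white-disc ellipse
g=cv2.cvtColor(im,cv2.COLOR_BGR2GRAY)[100:170,275:350];_,t=cv2.threshold(g,0,255,cv2.THRESH_OTSU)
k=max(cv2.findContours(t,0,2)[0],key=cv2.contourArea);print(cv2.contourArea(k),cv2.minEnclosingCircle(k),(340/3.5+215-275,101/3.5+8))
c3=cv2.convertScaleAbs(cv2.resize(im[108:278,215:405],None,fx=3.5,fy=3.5,interpolation=cv2.INTER_CUBIC),alpha=1.4,beta=20);cv2.imwrite('pics/t3.png',c3)
E
```

```text
12.9 [0.62478159 0.04852565 0.12154776]
(np.float64(1.6963234400788691), 38)
green bias 0.026416838826015032 37
3497.0 ((37.0, 32.5), 49.246925354003906) (37.14285714285711, 36.85714285714286)
```

View pics/t3.png

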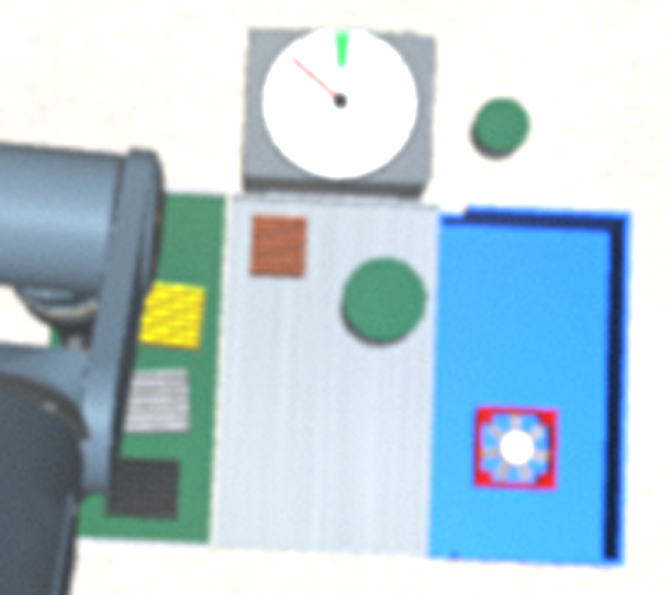

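The fan lies flat in the bin at (516,447). Copper stands on the pan at (278,246), the tin is still at (384,299), and the needle tip is at (294,60). The tin's weight decides between 450 g and 500 g, so I'll read the needle more exactly by fitting its line over the three pictures.

```bash
cat > nd.py <<'E'
from h import *
K=12;o,R=np.load('st.npz')['o'],np.load('st.npz')['R']
def rect(im):   # metric top view of the dial, station x up, y left, 4 px/mm at z 77
    s=np.array([[260,60],[260,-60],[140,-60],[140,60]],float);w=np.c_[s@R.T+o,np.full(4,77)]/1000
    m=cm('top');E=np.array(m['extrinsics']);p=w@E[:3,:3].T+E[:3,3];p=p[:,:2]/p[:,2:]*m['fx']+[m['cx'],m['cy']]
    H=cv2.getPerspectiveTransform(p.astype(np.float32),np.float32([[0,0],[480,0],[480,480],[0,480]]))
    return cv2.warpPerspective(im,H,(480,480),flags=cv2.INTER_CUBIC).astype(float)
def fit(im):
    f=rect(im);r=f[:,:,2]-f[:,:,:2].mean(2);g=f[:,:,1]-(f[:,:,0]+f[:,:,2])/2
    Y,X=np.mgrid[:480,:480];D=np.hypot(X-240,Y-240)
    m=(r>25)&(D<190);P=np.c_[X[m],Y[m]].astype(float);w=r[m]
    c=np.average(P,axis=0,weights=w);U=np.linalg.eigh(np.cov(P.T,aweights=w))[1][:,1]
    if U@(c-[240,240])<0:U=-U
    k=f.mean(2);h=(k<np.percentile(k[200:280,200:280],10))&(D<40)
    mg=(g>40)&(D<230);gc=np.average(np.c_[X[mg],Y[mg]],axis=0,weights=g[mg])
    return c,U,np.array([X[h].mean(),Y[h].mean()]),gc
def report(im):
    c,U,hub,gc=fit(im);an=lambda d:np.arctan2(-d[0],-d[1])  # ccw from station +x
    print('line %.3f hub-cent %.3f'%(2.55-an(U),2.55-an(c-hub)),'green %.3f'%an(gc-hub),'hub',hub.round(1),'c',c.round(1),'miss %.2f px'%np.cross(U,hub-c), 'rel grn %.3f'%(2.55-an(c-hub)+an(gc-hub)))
E
python3 -W ignore -c "
from nd import *
for n in('top0','top2','top3'): report(cv2.imread(f'pics/{n}.png'))"
```

```text
line 1.330 hub-cent 1.324 green 0.001 hub [236.4 235.7] c [137.6 200.2] miss 0.71 px rel grn 1.325
line 1.073 hub-cent 1.083 green 0.003 hub [236.6 236. ] c [133.7 225.3] miss -1.04 px rel grn 1.086
line 1.676 hub-cent 1.681 green 0.004 hub [236.9 235.6] c [157.4 168.5] miss -0.52 px rel grn 1.685
```

The three line fits agree: 442 g at the start, 360 g without the fan, and 561 g with copper. The tin is therefore about 361 g, and adding copper and gold gives 861 g, inside the green. Adding 450 g would come to 811 g, right at the edge. Next I'll push gold.

Request:
move_arm(
  targets=[
    {"dx":0,"dy":0,"dz":-0.8,"rx":0,"ry":0,"rz":0},
    {"dx":0,"dy":0,"dz":-0.8,"rx":0,"ry":0,"rz":0},
    {"dx":0,"dy":0,"dz":-0.4,"rx":0,"ry":0,"rz":0},
    {"dx":0,"dy":0,"dz":0,"rx":0,"ry":0,"rz":0},
    {"dx":0,"dy":-0.3,"dz":0,"rx":0,"ry":0,"rz":0},
    {"dx":-0.02,"dy":-0.3,"dz":0,"rx":0,"ry":0,"rz":0},
    {"dx":-0.02,"dy":-0.3,"dz":0,"rx":0,"ry":0,"rz":0},
    {"dx":-0.02,"dy":-0.3,"dz":0,"rx":0,"ry":0,"rz":0},
    {"dx":-0.02,"dy":-0.3,"dz":0,"rx":0,"ry":0,"rz":0},
    {"dx":-0.02,"dy":-0.3,"dz":0,"rx":0,"ry":0,"rz":0},
  ],
)

```text
t: 14.2
tcp_pos: [0.6222, 0.0039, 0.0718]
tool_rot: [0.724, 0.69, 0.001, 0.0]
force: [-0.0, 4.2, 3.6]
finger_gap: 0.001
gripper_force: 2.5
```

Request:
move_arm(
  targets=[
    {"dx":-0.02,"dy":-0.3,"dz":0,"rx":0,"ry":0,"rz":0},
    {"dx":-0.02,"dy":-0.3,"dz":0,"rx":0,"ry":0,"rz":0},
    {"dx":-0.02,"dy":-0.3,"dz":0,"rx":0,"ry":0,"rz":0},
    {"dx":-0.02,"dy":-0.3,"dz":0,"rx":0,"ry":0,"rz":0},
    {"dx":-0.02,"dy":-0.3,"dz":0,"rx":0,"ry":0,"rz":0},
    {"dx":-0.02,"dy":-0.3,"dz":0,"rx":0,"ry":0,"rz":0},
    {"dx":-0.02,"dy":-0.3,"dz":0,"rx":0,"ry":0,"rz":0},
    {"dx":0,"dy":0,"dz":0,"rx":0,"ry":0,"rz":0},
    {"dx":0,"dy":0.5,"dz":0,"rx":0,"ry":0,"rz":0},
    {"dx":0,"dy":1,"dz":0,"rx":0,"ry":0,"rz":0},
  ],
)

```text
t: 15.45
tcp_pos: [0.6187, -0.0109, 0.0715]
tool_rot: [0.724, 0.69, 0.0, 0.001]
force: [-0.3, -0.1, 0.1]
finger_gap: 0.0
gripper_force: 0.0
```

Request:
move_arm(
  targets=[
    {"dx":0,"dy":1,"dz":0.4,"rx":0,"ry":0,"rz":0},
    {"dx":0,"dy":1,"dz":1,"rx":0,"ry":0,"rz":0},
    {"dx":0,"dy":1,"dz":1,"rx":0,"ry":0,"rz":0},
    {"dx":0,"dy":1,"dz":1,"rx":0,"ry":0,"rz":0},
    {"dx":0,"dy":1,"dz":1,"rx":0,"ry":0,"rz":0},
    {"dx":0,"dy":1,"dz":1,"rx":0,"ry":0,"rz":0},
    {"dx":0,"dy":1,"dz":1,"rx":0,"ry":0,"rz":0},
    {"dx":0,"dy":1,"dz":0,"rx":0,"ry":0,"rz":0},
    {"dx":0,"dy":1,"dz":0,"rx":0,"ry":0,"rz":0},
    {"dx":0,"dy":1,"dz":0,"rx":0,"ry":0,"rz":0},
  ],
)

```text
t: 16.7
tcp_pos: [0.6177, 0.2407, 0.2316]
tool_rot: [0.723, 0.691, 0.0, 0.0]
force: [0.0, -0.5, 0.5]
finger_gap: 0.001
gripper_force: 0.0
```

```bash
python3 -W ignore - <<'E'
from nd import *
im=cams.snapshot('top')[:,:,::-1];cv2.imwrite('pics/top4.png',im);report(im)
b=cams.snapshot('scene')[130:290,140:350,::-1]
f=lambda c,k:cv2.convertScaleAbs(cv2.resize(c,None,fx=k,fy=k,interpolation=cv2.INTER_CUBIC),alpha=1.4,beta=20)
A=f(im[108:278,215:405],3);B=f(b,1);h=np.zeros((510,780,3),np.uint8);h[:,:570]=A;h[:160,570:780]=B
cv2.imwrite('pics/t4.png',h)
E
```

```text
line 2.570 hub-cent 2.585 green 0.065 hub [237.3 235.4] c [240.7 136.1] miss -1.44 px rel grn 2.650
```

View pics/t4.png

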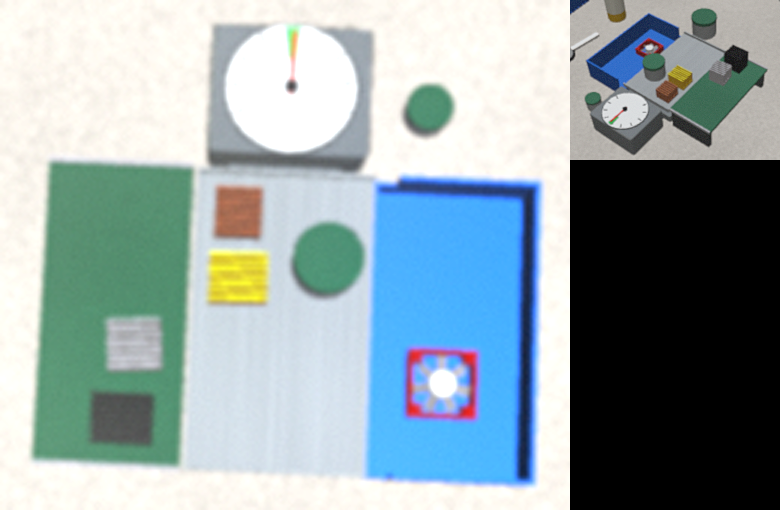

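The needle reads about 2.58, inside the green. Copper (238,212) and gold (238,277) stand wholly on the pan and the tin stands at (328,258). The fan is in the bin at (441,383), and silver and black are still on the ledge.

```bash
python3 -c "
from station import order
print(order.sign_off())"
```

```text
the job is handed in; nothing more can be done
None
```

The job is handed in: the fan is in the blue bin, copper and gold are on the pan with the tin standing, silver and black are still on the ledge, and the needle rests in the green at about 2.58 rad (roughly 861 g).

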